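# Pack the tested globe bulb

### The arm

A 7-joint arm with a two-finger parallel gripper is mounted at the origin on the work surface. World frame = base frame: x ahead of the robot, y to its left, z up, the work surface at z = 0. Lengths are in m, angles in rad, forces in N, time in s.
With the tool pointing down it reaches from about 0.4 to 0.9 m from the base axis. Payload 5.5 kg.
Tool frame: the origin (TCP) lies on the centre line of the jaws, within the pads' length; the fingertips stand 14 mm ahead of it and the grasp point (between the pads) lies 5 mm behind it (nose_length is the distance from the TCP to the fingertips, in m); z points along the fingers, x is the direction in which the jaws open and shut, and the axes are right-handed (so a half turn about z gives the same grasp; the last joint's range is limited). The gripper opens to 92 mm and grips with 3 to 60 N. Pads are 19 mm wide; open, the fingers measure 130 mm over their backs; the gripper's body (75 mm by 190 mm) begins 47 mm behind the grasp point.
Start: joints at [-0.985, 0.501, -0.427, 1.55, 0.221, 1.138, -0.21], TCP at [0.206, 0.616, 0.241] pointing down, gripper open.
Joint ranges: [-2.88, 2.88], [-0.31, 2.03], [-1.54, 1.56], [0.2, 2.42], [-1.41, 4.55], [0.19, 2.02], [-2.57, 2.57]. Speed limits (rad/s): [2.57, 2.57, 3.14, 3.14, 3.14, 3.14, 3.14].

### API

Orientations are given as a rotation vector (axis times angle).
In Python, from plant import * gives the robot as it stands. The module is installed in compiled form; this text tells all that it offers.
- The arm moves only by the tool arm_command, never from a script. Its argument "series" is a list of rows, each an object with "gripper": the gripper command: -1 is shut, 1 is fully open, values between are in proportion; "dp": the shift along the tool's x, y, z in cm, a list of three; "rotation": the turn, a rotation vector about the tool's x, y, z in degrees, a list of three. In form: [{"gripper": gripper, "dp": [tx, ty, tz], "rotation": [rx, ry, rz]}, ...]. A call has 1 to 20 rows; each row is the pose to reach, as a shift and turn from the pose commanded when the call began, along the tool's axes at that moment; what a row does not reach only later rows make up. A row lasts 1/10 s, in which the tool goes at most 50 mm and 8.59 degrees, less where a joint would pass 70% of its speed; a pose out of reach is approached as far as the arm can. A call with a gripper value outside its range is refused whole. The fingers move at their own pace and stop on an object; "newtons" is the grip in N (left out, the last holds). Time passes only in rows, so rows that repeat a pose let the fingers close. It gives the time, the measured TCP pose, the force and the opening at its end, in the units of the state.
- state(): the state, without advancing time (a new reading comes with each control period).
- read_camera(name): name is "scene" or "top" or "wrist"; returns the picture (400x640x3 uint8, red, green, blue); there is no depth.
- camera_info(name): a dict with "K" (3x3 intrinsics, pixels), "extrinsics" (4x4, takes a point from camera to world coordinates). Camera axes: x right, y down, z forward; pixel columns grow to the right and rows downward; lengths in m; the calibration is good to about 2 mm. A picture is of the moment at which its call begins: read the wrist's pose just before it. camera_info takes no time and is no camera call; for the wrist camera it gives the pose at the moment of the call.
- sign_off(): hands the job in, once; it reports no verdict.
The state is a dict: "clock": time; "joint_pos": joint angles; "dq": joint speeds; "joint_efforts": joint torques, N m; "position": TCP position; "tool_rot": TCP orientation; "contact_force": force on the tool from outside, world axes, zero at the start; "ft_torque": the same for the moment, N m; "opening": opening from 0.0 (shut) to 1.0 (fully open).
Only numpy, scipy, OpenCV 4.12 (cv2) and the standard library are available. Lean on these libraries where they do the work, as an engineer would, in place of code of your own. Each camera call takes 0.05 s, during which the arm holds its last target.

### The job

Take the round globe bulb out of the lamp test board and set it, cap down and upright, fully down in the empty cup of the moulded packing tray, then let go. It is thin glass: hold it lightly, lower it gently, do not drop it or press it in. Leave the flat-faced reflector bulb on the test board and the globe bulb already in the tray where they are.

Things in the scene. Friction and masses are not known exactly. Their poses are not given: they have to be found in the camera images.
- globe_center (a point): Centre of the white glass ball (56 mm diameter) of the globe bulb to pack (60 g). It stands ball up, loose (no thread), in one of two black sleeves (42 mm wide, 95 mm apart) of the test board, rim 22 mm below this point; lifts straight out. Its 28 mm wide metal cap ends 60 mm below this point. z up along the bulb; yaw means nothing. Breaks if gripped or pressed into the cup with over 30 N.
- pocket: The empty one of two upstanding cups, 95 mm apart, of the fixed brown packing tray. Origin: centre of its mouth, at the rim, 59 mm above the table; z up, y along the row of cups. Outside 54 mm wide, narrowing downwards; mouth 46 mm inside, 50 mm deep. The cap goes in with 9 mm to spare all round; the ball rests on the rim, its centre then 16 mm above this point. Free space for fingers beside it.
- reflector_center (a point): A different bulb that stays where it is: a reflector bulb with a flat round face (46 mm across) and a cone-shaped body, standing in the other sleeve of the test board, 95 mm from the globe bulb. The point is on its axis, 21 mm below its flat face and 45 mm above its cap's end.
- mate_center (a point): Centre of the 56 mm ball of the like globe bulb already packed in the other cup of the tray, 95 mm from the empty cup; it stays where it is.

How it is judged:
At the end, for the whole second after the job is handed in: The globe bulb stands released and at rest in the empty cup, cap down: ball centre within 10 mm of the cup's axis and 9 to 23 mm above its rim, leaning less than 17 degrees; the reflector bulb and the other globe bulb are within 20 mm of where they started (horizontal distance between globe_center and pocket below 0.01 m and z of globe_center in the frame of pocket between 0.009 and 0.023 m and angle between globe_center's own z axis and vertical below 0.3 rad and linear speed of globe below 0.03 m/s and distance of each of reflector_center, mate_center from where it was at the start of the episode below 0.02 m); the robot touches nothing.
It fails at once if the globe bulb is squeezed by the fingers with more than about 30 N on each side (contact force between the fingers and globe above 60 N).
It fails at once if the globe bulb is pressed or knocked into the cup with more than 30 N (contact force between globe and pocket above 30 N).
It fails at once if the globe bulb is dropped or thrown (falls more than about 2 cm out of the fingers) (linear speed of globe above 0.6 m/s and contact force between the fingers and globe below 0.01 N).
It fails at once if the reflector bulb is moved by more than 30 mm (distance of reflector_center from where it was at the start of the episode above 0.03 m).
It fails at once if the bulb already packed is moved by more than 30 mm (distance of mate_center from where it was at the start of the episode above 0.03 m).
It also fails if it takes over 42 s, if anything falls off the work surface, if the arm or the gripper's body presses on something with over 40 N, if the wrist force passes 120 N, or if a joint passes its speed limit or range.

## Working session

There is one attempt and no reset: what is moved stays moved. The work goes in short steps, Python scripts to look and compute and a tool call to move; the robot and the scene stay as the last step left them, time stands still between calls to the robot, and variables do not carry over. Pictures are saved under pics/ and viewed, and the job is handed in when it is done.

Besides the shell and the picture viewer there is one more tool, called after "Request:" by a JSON object that holds its "fn" and its "kwargs". arm_command: Moves the arm, as the interface text tells. Its arguments: {"type":"object","properties":{"series":{"type":"array"},"newtons":{"type":"number"}},"required":["series"]}

```bash
mkdir -p pics; python3 - <<'E'
from plant import *
import cv2
s=state(); print(s)
for n in ["scene","top","wrist"]:
    i=camera_info(n); print(n,i)
    cv2.imwrite(f"pics/{n}0.png",read_camera(n)[:,:,::-1])
E
```

```text
{'clock': 0.0, 'joint_pos': array([-0.98481131,  0.50184251, -0.42677914,  1.55146199,  0.22083315,
        1.13829146, -0.21026786]), 'dq': array([-2.56901044e-04, -4.72635187e-05, -1.11280539e-03, -2.61969683e-04,
       -7.23643440e-04, -1.21298326e-03,  3.82015841e-04]), 'joint_efforts': array([-1.10395988e-04, -5.66609752e+01, -5.81559062e+00, -2.79105628e+01,
       -6.84350054e-02,  3.08168074e-02,  1.94735662e-04]), 'position': array([0.20602999, 0.6157698 , 0.23967563]), 'tool_rot': array([ 2.54855604e+00,  1.83507244e+00, -2.50051080e-03]), 'contact_force': array([0.40310852, 0.10570417, 0.25881649]), 'ft_torque': array([-0.00246968,  0.00056808,  0.02669323]), 'opening': 1.0051350551517606}
scene {'K': array([[400.43927622,   0.        , 317.89183288],
       [  0.        , 400.43927622, 197.45955902],
       [  0.        ,   0.        ,   1.        ]]), 'extrinsics': array([[ 0.82007664,  0.42355731, -0.38480321,  0.90248823],
       [ 0.57208066, -0.6233373 ,  0.53308004, -0.47982251],
       [-0.01407225, -0.65730496, -0.7534933 ,  0.82725927],
       [ 0.        ,  0. 
[... 189 characters left out ...]
.        ]]), 'extrinsics': array([[ 0.13280829, -0.96740781,  0.21560167,  0.40047716],
       [-0.99114024, -0.13000631,  0.02719146,  0.00489473],
       [ 0.00172434, -0.21730275, -0.97610273,  0.77263243],
       [ 0.        ,  0.        ,  0.        ,  1.        ]])}
wrist {'K': array([[313.0514187 ,   0.        , 318.35213411],
       [  0.        , 313.0514187 , 199.9512723 ],
       [  0.        ,   0.        ,   1.        ]]), 'extrinsics': array([[ 0.31831321,  0.91115883,  0.26166063,  0.1355929 ],
       [ 0.94798342, -0.30535453, -0.08992248,  0.63922516],
       [-0.00203441,  0.27667345, -0.96096184,  0.38405892],
       [ 0.        ,  0.        ,  0.        ,  1.        ]])}
```

View pics/scene0.png

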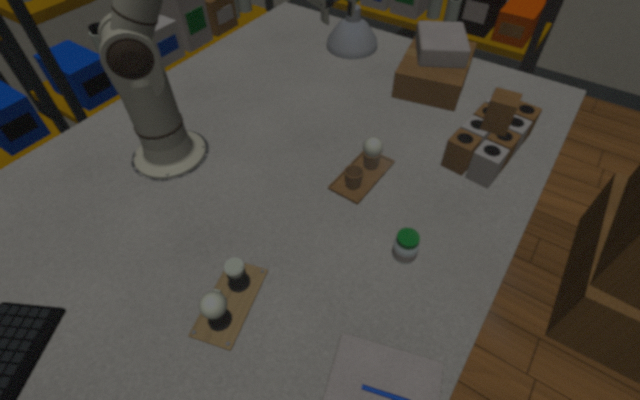

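View pics/top0.png

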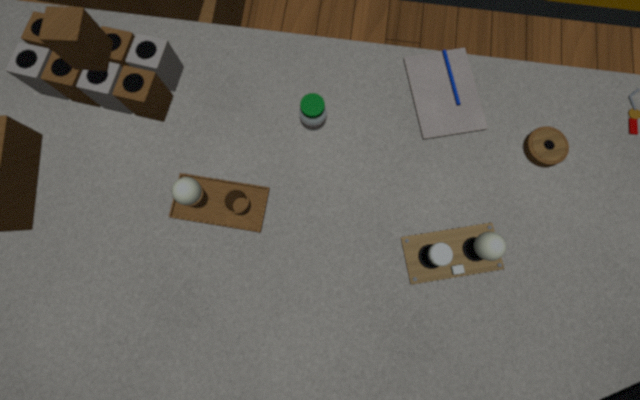

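View pics/wrist0.png

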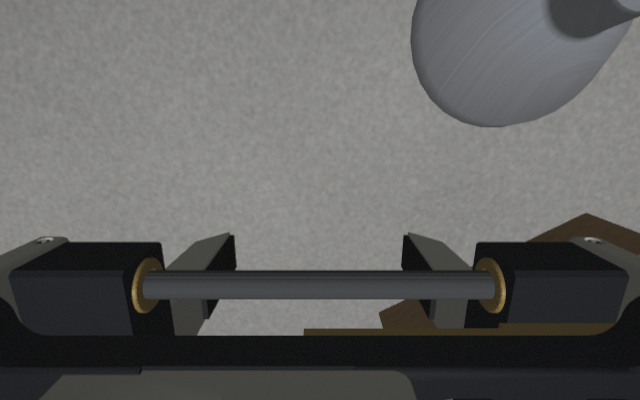

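The scene and top pictures agree. The globe to pack is at scene (214,305) and top (490,246), with the flat reflector beside it at scene (234,267) and top (440,254). The mate is at scene (373,148) and top (187,192), and the empty cup is at scene (354,177) and top (240,203). Next I'll zoom in and segment them.

```bash
python3 - <<'E'
import cv2,numpy as np
a=cv2.imread('pics/scene0.png');b=cv2.imread('pics/top0.png')
def c(im,x,y,r=35): return cv2.resize(im[y-r:y+r,x-r-10:x+r+10],(400,300),interpolation=cv2.INTER_CUBIC)
cv2.imwrite('pics/crops.png',np.vstack([np.hstack([c(a,225,298,50),c(a,362,170)]),np.hstack([c(b,460,250,50),c(b,225,200,50)])]))
for n,im,pts in (('s',a,[(214,305),(234,267),(373,148),(354,177)]),('t',b,[(490,246),(440,254),(187,192),(240,203)])):
    hsv=cv2.cvtColor(im,cv2.COLOR_BGR2HSV)
    for p in pts: print(n,p,hsv[p[1],p[0]], im[p[1],p[0]])
    print(hsv[230,300])
E
```

```text
s (214, 305) [ 42  11 118] [113 118 116]
s (234, 267) [ 40  20 114] [105 114 111]
s (373, 148) [ 38  19 108] [100 108 106]
s (354, 177) [ 16 110  74] [42 59 74]
[30 13 98]
t (490, 246) [ 45   7 146] [142 146 144]
t (440, 254) [ 83   7 151] [150 151 147]
t (187, 192) [ 45  10 148] [142 148 145]
t (240, 203) [ 16 128 100] [ 50  76 100]
[ 17  14 124]
```

View pics/crops.png

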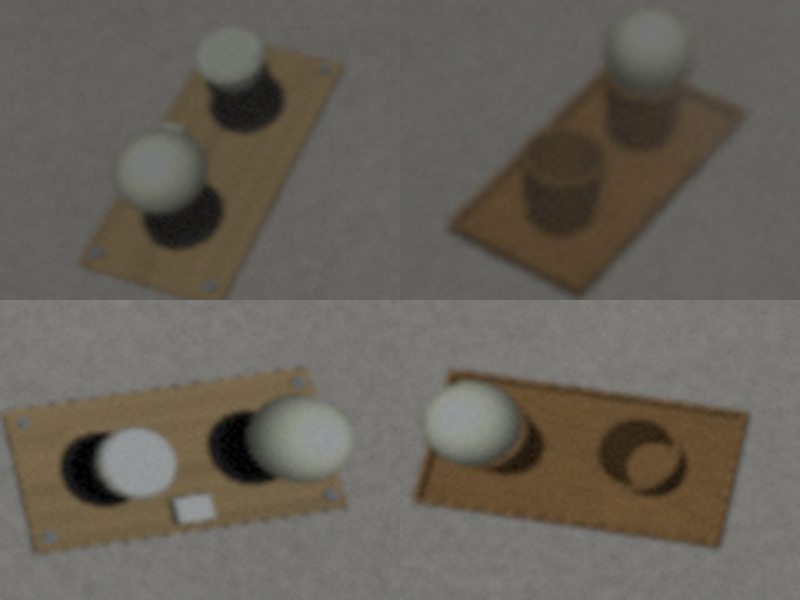

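```bash
cat > h.py <<'E'
import cv2,numpy as np
from plant import *
def ray(info,u,v):
    K=info['K'];T=info['extrinsics'];d=T[:3,:3]@np.linalg.solve(K,[u,v,1.]);return T[:3,3],d/np.linalg.norm(d)
def plane(info,u,v,z):
    o,d=ray(info,u,v);return o+d*(z-o[2])/d[2]
def tri(i1,p1,i2,p2):
    o1,d1=ray(i1,*p1);o2,d2=ray(i2,*p2)
    s=np.linalg.lstsq(np.c_[d1,-d2],o2-o1,rcond=None)[0]
    a=o1+s[0]*d1;b=o2+s[1]*d2;return (a+b)/2,np.linalg.norm(a-b)
def proj(info,P):
    T=np.linalg.inv(info['extrinsics']);c=T[:3,:3]@P+T[:3,3];q=info['K']@c;return q[:2]/q[2],c[2]
E
python3 - <<'E'
from h import *
S=camera_info('scene');T=camera_info('top')
a=cv2.imread('pics/scene0.png');b=cv2.imread('pics/top0.png')
def hough(im,x,y,r0,r1,f=6,R=28):
    c=im[y-R:y+R,x-R:x+R]; g=cv2.resize(cv2.cvtColor(c,cv2.COLOR_BGR2GRAY),None,fx=f,fy=f,interpolation=cv2.INTER_CUBIC)
    g=cv2.GaussianBlur(g,(0,0),4)
    h=cv2.HoughCircles(g,cv2.HOUGH_GRADIENT_ALT,1,20,param1=60,param2=.6,minRadius=int(r0*f),maxRadius=int(r1*f))
    if h is None: h=cv2.HoughCircles(g,cv2.HOUGH_GRADIENT,1,60,param1=40,param2=8,minRadius=int(r0*f),maxRadius=int(r1*f))
    return [] if h is None else [(round((q[0]+.5)/f-.5+x-R,2),round((q[1]+.5)/f-.5+y-R,2),round(q[2]/f,2)) for q in h.reshape(-1,h.shape[-1])[:3]]
for n,im,pts in (('s',a,[(214,305),(373,148)]),('t',b,[(490,246),(187,192)])):
    for p in pts: print(n,p,hough(im,*p,9,18))
for nm,ps,pt in (('globe',(214,305),(490,246)),('mate',(373,148),(187,192)),('refl face',(234,262),(440,254))):
    P,e=tri(S,ps,T,pt); print(nm,P,e,'rad px',S['K'][0,0]*.028/proj(S,P)[1],T['K'][0,0]*.028/proj(T,P)[1])
# masks
hs=cv2.cvtColor(b,cv2.COLOR_BGR2HSV)
for n,im,x,y in (('sg',a,214,305),('sm',a,373,148),('tg',b,490,246),('tm',b,187,192)):
    R=26;c=cv2.resize(im[y-R:y+R,x-R:x+R],None,fx=8,fy=8,interpolation=cv2.INTER_CUBIC)
    cv2.imwrite(f'pics/c_{n}.png',c)
cv2.imwrite('pics/c4.png',np.hstack([np.vstack([cv2.imread(f'pics/c_{n}.png')for n in q])[:,:,:] for q in(('sg',),('tg',))]))
# cup mouth by dark-brown mask in top
c=b[175:232,205:272]
v=cv2.cvtColor(c,cv2.COLOR_BGR2HSV)[:,:,2]; print(v[10:42:2,15:60:3])
E
```

```text
s (214, 305) []
s (373, 148) []
t (490, 246) [(np.float32(473.83), np.float32(248.17), np.float32(11.7))]
t (187, 192) []
globe [ 0.50813296 -0.30464085  0.07509747] 0.003794307307667715 rad px 13.810225393270466 14.590939304359155
mate [0.53623798 0.29652123 0.06643745] 0.0016625436337205754 rad px 9.939437690821972 13.971186202488795
refl face [ 0.47827615 -0.20877753  0.08401453] 0.0011232995216639411 rad px 12.921016578612374 14.858664530391135
[[108 104 106 102 102 100  94  86  85  80  90  92 106 112 115]
 [100 100 101 100 101 100 101 100  98  98  95  85  84  77  87]
 [101 101 103  98  92  85  90  96  99 100 100  96  94  95  87]
 [104 106 105  82  56  49  56  69  96 102 104 100  96  97 100]
 [100  99  96  62  51  51  49  45  72  99 102 100 101  99 101]
 [103 105  76  56  53  50  50  48  49  97  99  99  95 102  98]
 [101 101  60  53  51  51  64  65  59  88 101  99 100 101 100]
 [ 99  97  51  56  56  68  99 102  97  94  94 100 101  98  99]
 [ 98  89  50  52  52  93 101 104 101 101  76 101  99 104 100]
 [ 97  99  56  52  59  99  99 102 104  98  64 100 102  99  97]
 [103  95  56  48  68 100 101 103 102  83  56 102  98 104  98]
 [ 99  95  78  49  63 104 104  98  98  56  64 102 101 104 102]
 [101 104  99  63  52  99  97  96  74  37  81  98 102 101 102]
 [101 104 103  97  76  91  94  81  45  42  99 100  99 100 100]
 [ 94  97 108 104  95  78  65  54  41  80 104 102 103 100 104]
 [ 98 100 101 103 106  98  82  74  89 102  99 100 104  97  96]]
```

View pics/c4.png

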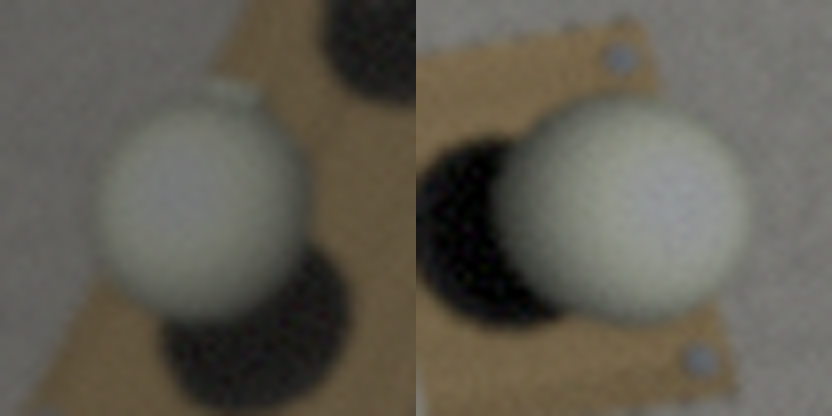

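```bash
cat >> h.py <<'E'
from scipy.ndimage import map_coordinates,gaussian_filter
from scipy.optimize import least_squares
def circ(im,c,R,it=4,fixR=True,lo=.75,hi=1.3):
    f=[gaussian_filter(im[:,:,k].astype(float),.8) for k in range(3)]
    c=np.array(c,float);th=np.linspace(0,2*np.pi,120,endpoint=False)
    for _ in range(it):
        r=np.arange(lo*R,hi*R,.1)
        X=c[0]+np.outer(np.cos(th),r);Y=c[1]+np.outer(np.sin(th),r)
        g=sum(np.gradient(map_coordinates(q,[Y,X],order=1,mode='nearest'),axis=1)**2 for q in f)
        j=g[:,3:-3].argmax(1)+3; w=np.sqrt(g[np.arange(len(th)),j]); ok=w>np.percentile(w,25)
        px=X[np.arange(len(th)),j][ok];py=Y[np.arange(len(th)),j][ok]
        if fixR: fun=lambda p:np.hypot(px-p[0],py-p[1])-R; p0=c
        else: fun=lambda p:np.hypot(px-p[0],py-p[1])-p[2]; p0=[*c,R]
        s=least_squares(fun,p0,loss='cauchy',f_scale=.4); c=s.x[:2]
    return s.x,np.median(abs(fun(s.x)))
E
python3 - <<'E'
from h import *
S=camera_info('scene');T=camera_info('top')
a=cv2.imread('pics/scene0.png');b=cv2.imread('pics/top0.png')
r={}
for n,im,c,R in (('sg',a,(213.3,305.5),13.8),('sm',a,(373,148),10),('tg',b,(491.6,246),14.5),('tm',b,(187,192),14)):
    for fx in (True,False):
        x,e=circ(im,c,R,fixR=fx);print(n,fx,x,e)
        if fx:r[n]=x
    o=im.copy();cv2
for nm,p,q in (('globe','sg','tg'),('mate','sm','tm')):
    P,e=tri(S,r[p],T,r[q]); print(nm,P,e,'rad',S['K'][0,0]*.028/proj(S,P)[1],T['K'][0,0]*.028/proj(T,P)[1])
print('mate z.075:',plane(S,*r['sm'],.075),plane(T,*r['tm'],.075))
for z in (.07,.075,.08,.085):print('globe',z,plane(S,*r['sg'],z),plane(T,*r['tg'],z))
# cup mouth in top: dark/inner mask ellipse
c=b[180:228,212:268];g=cv2.resize(cv2.GaussianBlur(c,(0,0),.8),None,fx=4,fy=4,interpolation=cv2.INTER_CUBIC)
m=(cv2.cvtColor(g,cv2.COLOR_BGR2HSV)[:,:,2]<76).astype(np.uint8)
cs,_=cv2.findContours(m,cv2.RETR_EXTERNAL,cv2.CHAIN_APPROX_NONE)
k=max(cs,key=cv2.contourArea);k=cv2.convexHull(k);e=cv2.fitEllipse(k);u=((e[0][0]+.5)/4-.5+212,(e[0][1]+.5)/4-.5+180)
print('cup ell',u,np.array(e[1])/4,e[2],plane(T,*u,.059))
print('scale px 46mm',T['K'][0,0]*.046/proj(T,plane(T,*u,.059))[1])
cv2.ellipse(g,e,(0,255,0),1)
for z in(0.059,):
    print('cup scene', plane(S,354,170,z), plane(S,354,175,z))
s=cv2.resize(a[155:205,325:395],None,fx=6,fy=6,interpolation=cv2.INTER_CUBIC)
P=plane(T,*u,.059)
t=np.linspace(0,2*np.pi,60)
for rr,col in((.023,(0,255,0)),(.027,(0,0,255))):
  pts=np.array([proj(S,P+rr*np.array([np.cos(q),np.sin(q),0]))[0] for q in t]); pts=((pts-[325,155]+.5)*6-.5).astype(np.int32)
  cv2.polylines(s,[pts.reshape(-1,1,2)],True,col,1)
cv2.imwrite('pics/cup1.png',np.hstack([cv2.resize(g,(350,300)),s]))
E
```

```text
sg True [211.08726814 305.10995838] 0.8094622750836882
sg False [213.09186347 305.35687611  12.51297531] 0.4016092543263978
sm True [373.28572054 147.86846814] 0.6782013794507087
sm False [373.39752006 147.85213031   9.9440934 ] 0.6616669873417873
tg True [488.09077093 244.80618066] 0.6819082560127221
tg False [488.0430992  245.00688958  14.38771574] 0.6918164881062614
tm True [189.74449572 189.20478263] 1.4100732089551968
tm False [188.13431634 190.87644498  14.87824287] 1.6201092954358511
globe [ 0.50689156 -0.3049396   0.07449098] 0.005743668464985872 rad 13.797048042614648 14.584309818889325
mate [0.54083166 0.28869802 0.07509659] 0.0014683780584011576 rad 10.050473879727361 14.120345622123413
mate z.075: [0.54109636 0.2895955  0.075     ] [0.54034033 0.28811937 0.075     ]
globe 0.07 [ 0.50224233 -0.30578266  0.07      ] [ 0.50946768 -0.30465456  0.07      ]
globe 0.075 [ 0.50488506 -0.3069318   0.075     ] [ 0.5086921  -0.30245178  0.075     ]
globe 0.08 [ 0.50752779 -0.30808095  0.08      ] [ 0.50791651 -0.30024899  0.08      ]
globe 0.085 [ 0.51017051 -0.30923009  0.085     ] [ 0.50714092 -0.29804621  0.085     ]
cup ell (235.2353115081787, 200.14416313171387) [20.98179436 22.64042664] 56.093360900878906 [0.53346779 0.19900803 0.059     ]
scale px 46mm 22.826642901825373
cup scene [0.53453552 0.19936765 0.059     ] [0.5444018  0.18327366 0.059     ]
```

View pics/cup1.png

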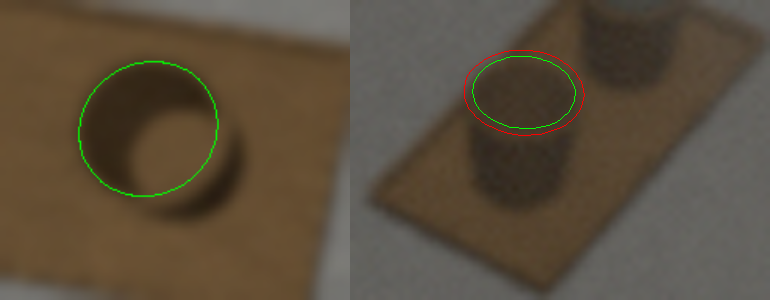

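The mate triangulates to z=0.075, which is what it should be. The empty cup is at about (0.534, 0.20), and its mouth edges are unclear at this distance. I'll fly over it and look with the wrist camera, turning the jaws to about the world x axis, which is across the tray row.

Request:
{"fn": "arm_command", "kwargs": {"series": [{"gripper": 1, "dp": [-2, 3, -3], "rotation": [0, 0, 7]}, {"gripper": 1, "dp": [-27, 44, -3], "rotation": [0, 0, 71]}, {"gripper": 1, "dp": [-27, 44, -3], "rotation": [0, 0, 71]}, {"gripper": 1, "dp": [-27, 44, -3], "rotation": [0, 0, 71]}, {"gripper": 1, "dp": [-27, 44, -3], "rotation": [0, 0, 71]}, {"gripper": 1, "dp": [-27, 44, -3], "rotation": [0, 0, 71]}, {"gripper": 1, "dp": [-27, 44, -3], "rotation": [0, 0, 71]}, {"gripper": 1, "dp": [-27, 44, -3], "rotation": [0, 0, 71]}, {"gripper": 1, "dp": [-27, 44, -3], "rotation": [0, 0, 71]}, {"gripper": 1, "dp": [-27, 44, -3], "rotation": [0, 0, 71]}, {"gripper": 1, "dp": [-27, 44, -3], "rotation": [0, 0, 71]}, {"gripper": 1, "dp": [-27, 44, -3], "rotation": [0, 0, 71]}, {"gripper": 1, "dp": [-27, 44, -3], "rotation": [0, 0, 71]}, {"gripper": 1, "dp": [-27, 44, -3], "rotation": [0, 0, 71]}, {"gripper": 1, "dp": [-27, 44, -3], "rotation": [0, 0, 71]}]}}

```text
clock: 1.65
position: [0.5367, 0.2226, 0.2706]
tool_rot: [-3.141, -0.019, 0.001]
contact_force: [-0.3, -0.2, 0.6]
opening: 1.0
```

```bash
python3 - <<'E'
from h import *
import pickle
W=camera_info('wrist');im=read_camera('wrist')[:,:,::-1].copy();s=state();print(s['dq'].round(3),s['position'])
pickle.dump(W,open('w1.pkl','wb'));cv2.imwrite('pics/w1.png',im)
E
```

```text
[-0.001  0.001  0.008 -0.002  0.001 -0.     0.001] [0.53685138 0.22245742 0.27070716]
```

View pics/w1.png

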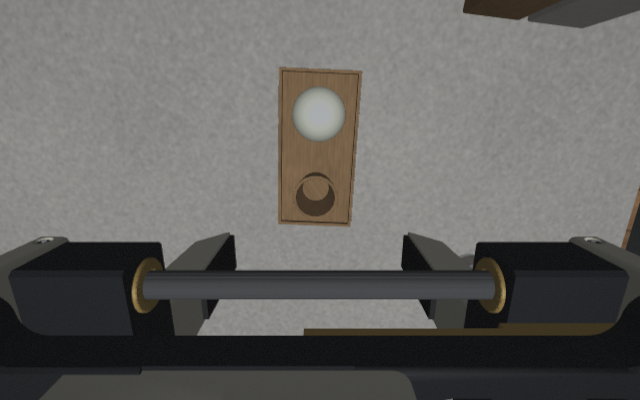

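The wrist picture shows the mate ball at (319,113) and the empty cup at about (315,194), both unobstructed. I'll zoom in and fit.

```bash
python3 - <<'E'
from h import *
import pickle
W=pickle.load(open('w1.pkl','rb'));im=cv2.imread('pics/w1.png')
x,e=circ(im,(319,113),27,fixR=False);print('mate',x,e,plane(W,x[0],x[1],.075),'R exp',W['K'][0,0]*.028/proj(W,plane(W,x[0],x[1],.075))[1])
c=im[165:223,275:355];g=cv2.resize(c,None,fx=8,fy=8,interpolation=cv2.INTER_CUBIC)
P=plane(W,315,194,.059);print(P,'mouth r px',W['K'][0,0]*.023/proj(W,P)[1])
cv2.imwrite('pics/cup2.png',g)
E
```

```text
mate [318.43704838 113.39606712  26.02934894] 0.40966370483438475 [0.53610229 0.29319545 0.075     ] R exp 26.750703784892224
[0.53305936 0.20161158 0.059     ] mouth r px 19.55137600452981
```

View pics/cup2.png

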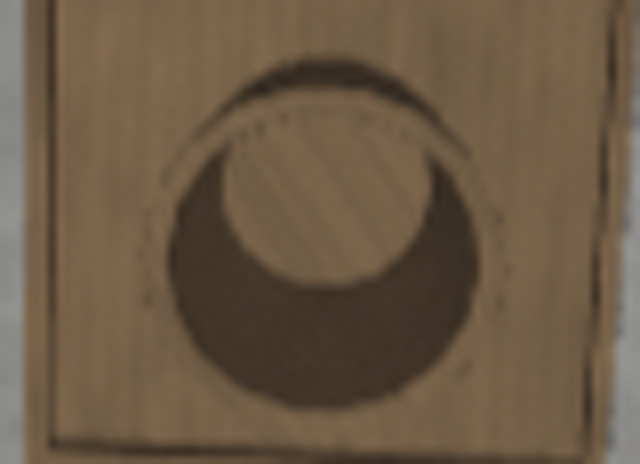

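```bash
python3 - <<'E'
from h import *
import pickle
W=pickle.load(open('w1.pkl','rb'));im=cv2.imread('pics/w1.png')
x0,y0,f=275,165,8
g=cv2.resize(im[165:223,275:355],None,fx=f,fy=f,interpolation=cv2.INTER_CUBIC)
v=cv2.GaussianBlur(cv2.cvtColor(g,cv2.COLOR_BGR2HSV)[:,:,2],(0,0),3)
m=((v<85)).astype(np.uint8); m[430:]=0;m[:,:130]=0;m[:,510:]=0
cs,_=cv2.findContours(m,cv2.RETR_EXTERNAL,cv2.CHAIN_APPROX_NONE);k=max(cs,key=cv2.contourArea)[:,0,:].astype(float)
d=np.hypot(k[:,0]-324,k[:,1]-256);k=k[(d>135)&(k[:,1]>170)]
Q=np.array([plane(W,(a+.5)/f-.5+x0,(b+.5)/f-.5+y0,.059)[:2] for a,b in k])
for R in(.023,None):
    fun=(lambda p:np.hypot(*(Q-p[:2]).T)-R) if R else (lambda p:np.hypot(*(Q-p[:2]).T)-p[2])
    s=least_squares(fun,[.533,.2]+([] if R else [.023]));print(len(k),s.x,abs(s.fun).max())
cup=np.array([*s.x[:2]]);mate=np.array([.5361,.2932]);dv=mate-cup;print(np.linalg.norm(dv),np.degrees(np.arctan2(dv[1],dv[0])))
print('top/scene px of this cup', proj(camera_info('top'),np.array([*cup,.059]))[0],proj(camera_info('scene'),np.array([*cup,.059]))[0])
E
```

```text
611 [0.53294791 0.19777788] 0.002322780530433225
611 [0.53295253 0.19747198 0.02266127] 0.0017851912531857451
0.09577974988456991 88.11683317473245
top/scene px of this cup [235.93871333 200.49081121] [353.1317004 170.1789654]
```

The cup axis is at (0.533, 0.198). It lies 95.6 mm from the mate (95 mm expected), the row runs at 88°, and the top and scene views agree. Now to the globe, with the jaws turned across the test-board row.

Request:
{"fn": "arm_command", "kwargs": {"series": [{"gripper": 1, "dp": [-0.2, 3, 0], "rotation": [0, 0, -3]}, {"gripper": 1, "dp": [-4.2, 50.8, 3], "rotation": [0, 0, -16]}, {"gripper": 1, "dp": [-4.2, 50.8, 3], "rotation": [0, 0, -16]}, {"gripper": 1, "dp": [-4.2, 50.8, 3], "rotation": [0, 0, -16]}, {"gripper": 1, "dp": [-4.2, 50.8, 3], "rotation": [0, 0, -16]}, {"gripper": 1, "dp": [-4.2, 50.8, 3], "rotation": [0, 0, -16]}, {"gripper": 1, "dp": [-4.2, 50.8, 3], "rotation": [0, 0, -16]}, {"gripper": 1, "dp": [-4.2, 50.8, 3], "rotation": [0, 0, -16]}, {"gripper": 1, "dp": [-4.2, 50.8, 3], "rotation": [0, 0, -16]}, {"gripper": 1, "dp": [-4.2, 50.8, 3], "rotation": [0, 0, -16]}, {"gripper": 1, "dp": [-4.2, 50.8, 3], "rotation": [0, 0, -16]}, {"gripper": 1, "dp": [-4.2, 50.8, 3], "rotation": [0, 0, -16]}, {"gripper": 1, "dp": [-4.2, 50.8, 3], "rotation": [0, 0, -16]}, {"gripper": 1, "dp": [-4.2, 50.8, 3], "rotation": [0, 0, -16]}, {"gripper": 1, "dp": [-4.2, 50.8, 3], "rotation": [0, 0, -16]}]}}

```text
clock: 3.2
position: [0.5012, -0.2852, 0.2408]
tool_rot: [-3.107, -0.456, -0.001]
contact_force: [-0.0, -1.0, 0.2]
opening: 1.0
```

```bash
python3 - <<'E'
from h import *
import pickle
W=camera_info('wrist');im=read_camera('wrist')[:,:,::-1].copy();s=state();print(s['dq'].round(3),s['position'],s['tool_rot'],s['clock'])
pickle.dump(W,open('w2.pkl','wb'));cv2.imwrite('pics/w2.png',im)
E
```

```text
[ 0.004  0.001  0.006 -0.001  0.003 -0.002  0.003] [ 0.50107667 -0.28555772  0.24084026] [-3.10775043e+00 -4.55779018e-01 -7.41299787e-04] 3.25
```

View pics/w2.png

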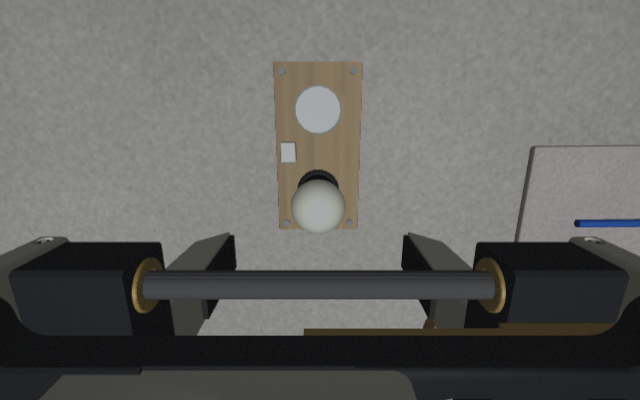

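The globe ball is at (318,206) and the flat reflector at (318,109). The row is vertical in the picture, so the jaws are across it.

```bash
python3 - <<'E'
from h import *
import pickle
W=pickle.load(open('w2.pkl','rb'));im=cv2.imread('pics/w2.png');S=camera_info('scene');T=camera_info('top')
x,e=circ(im,(318,206),27,fixR=False,lo=.8,hi=1.2);print('globe',x,e)
for z in(.07,.075,.08,.085):
    P=plane(W,x[0],x[1],z);print(z,P,'Rexp',W['K'][0,0]*.028/proj(W,P)[1],proj(S,P)[0],proj(T,P)[0])
for p in ((213.2,305.4),):print(tri(W,x[:2],S,p))
for p in ((490.5,246),(491.5,246)):print('top',tri(W,x[:2],T,p))
print('refl',plane(W,318,109,.086))
g=cv2.resize(im[165:245,270:370],None,fx=6,fy=6,interpolation=cv2.INTER_CUBIC)
cv2.circle(g,(int((x[0]-270+.5)*6),int((x[1]-165+.5)*6)),int(x[2]*6),(0,255,0),1);cv2.imwrite('pics/g2.png',g)
E
```

```text
globe [317.42246109 205.30376946  26.5765233 ] 0.5003916632608938
0.07 [ 0.50672794 -0.30701108  0.07      ] Rexp 26.606776609749318 [212.23736208 306.73416208] [489.26629446 246.37915891]
0.075 [ 0.50629805 -0.30554604  0.075     ] Rexp 27.035739912039038 [212.07509552 304.95330262] [489.66682033 246.26242163]
0.08 [ 0.50586817 -0.30408101  0.08      ] Rexp 27.47876164713597 [211.91169779 303.16002861] [490.07307023 246.14401602]
0.085 [ 0.50543828 -0.30261598  0.085     ] Rexp 27.9365444349739 [211.74715701 301.35420977] [490.48516774 246.02390606]
(array([ 0.50712477, -0.30526056,  0.07311382]), np.float64(0.0021086817789596674))
top (array([ 0.50543146, -0.30253204,  0.08526249]), np.float64(3.445416025061492e-05))
top (array([ 0.50428562, -0.29951764,  0.0958985 ]), np.float64(0.0004709353870776472))
refl [ 0.47948027 -0.21363611  0.086     ]
```

View pics/g2.png

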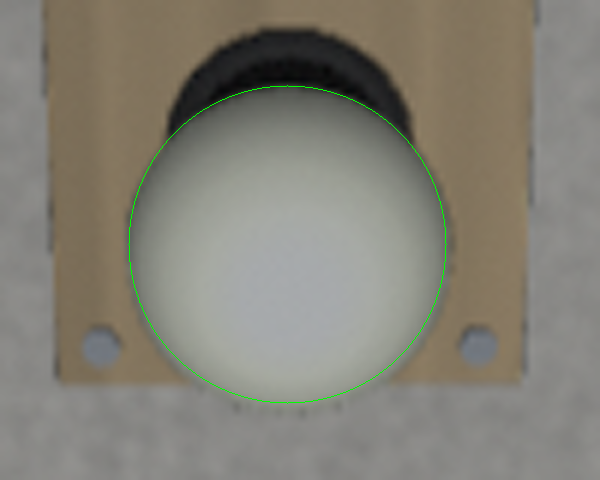

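Request:
{"fn": "arm_command", "kwargs": {"series": [{"gripper": 1, "dp": [0, 2.1, 3], "rotation": [0, 0, 0]}, {"gripper": 1, "dp": [0, 2.1, 7], "rotation": [0, 0, 0]}, {"gripper": 1, "dp": [0, 2.1, 10], "rotation": [0, 0, 0]}, {"gripper": 1, "dp": [0, 2.1, 10], "rotation": [0, 0, 0]}, {"gripper": 1, "dp": [0, 2.1, 10], "rotation": [0, 0, 0]}]}}

```text
clock: 3.75
position: [0.5066, -0.3069, 0.141]
tool_rot: [-3.108, -0.453, 0.001]
contact_force: [0.1, -0.3, 0.7]
opening: 0.999
```

```bash
python3 - <<'E'
from h import *
import pickle
W=camera_info('wrist');im=read_camera('wrist')[:,:,::-1].copy();s=state();print(s['dq'].round(3),s['position'],s['tool_rot'],s['clock'])
pickle.dump(W,open('w3.pkl','wb'));cv2.imwrite('pics/w3.png',im)
E
```

```text
[ 0.003 -0.019  0.004 -0.015  0.001 -0.003  0.001] [ 0.50742252 -0.30758355  0.14219832] [3.10781884e+00 4.52466308e-01 2.51542322e-03] 3.8
```

View pics/w3.png

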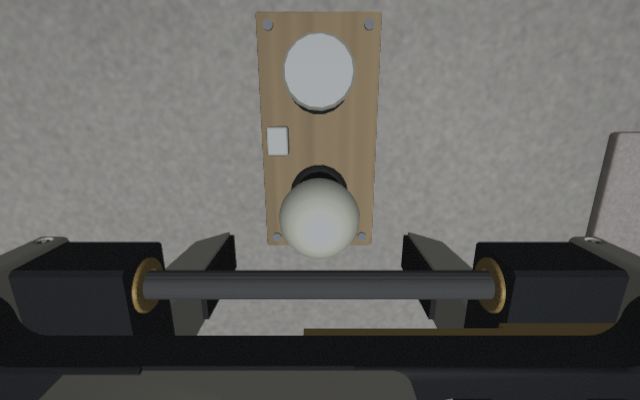

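The ball is at about (320,218) with a radius of about 40 px, well centred between the fingers.

```bash
python3 - <<'E'
from h import *
import pickle
W=pickle.load(open('w3.pkl','rb'));im=cv2.imread('pics/w3.png')
x,e=circ(im,(320,218),40,fixR=False,lo=.85,hi=1.15);print('globe',x,e)
for z in(.07,.075,.08):
    P=plane(W,x[0],x[1],z);d=proj(W,P)[1];print(z,P,'Rexp',W['K'][0,0]*.028/np.sqrt(d*d-.028**2))
W2=pickle.load(open('w2.pkl','rb'))
print(tri(W,x[:2],W2,(317.9,205.7)))
a=(318.5,72);b=(317.5,109.5)
print('refl',tri(W,a,W2,b))
E
```

```text
globe [318.75959867 217.13812345  39.73107118] 0.5085443698924799
0.07 [ 0.50700758 -0.30776327  0.07      ] Rexp 38.80751452455214
0.075 [ 0.50650481 -0.30610148  0.075     ] Rexp 39.74475066622471
0.08 [ 0.50600203 -0.30443969  0.08      ] Rexp 40.728763893516025
(array([ 0.50635491, -0.30481279,  0.07865953]), np.float64(0.0004595812589805363))
refl (array([ 0.47910309, -0.2141859 ,  0.07555234]), np.float64(9.785791702005243e-05))
```

The apparent ball radius gives z=0.075, at (0.507, −0.306). I'll descend so the fingertips stay about 6 mm above the sleeve rim, then close lightly at 8 N.

Request:
{"fn": "arm_command", "kwargs": {"series": [{"gripper": 1, "dp": [0, -0.1, 2], "rotation": [0, 0, 0]}, {"gripper": 1, "dp": [0, -0.1, 4], "rotation": [0, 0, 0]}, {"gripper": 1, "dp": [0, -0.1, 5.5], "rotation": [0, 0, 0]}, {"gripper": 1, "dp": [0, -0.1, 6.5], "rotation": [0, 0, 0]}, {"gripper": 1, "dp": [0, -0.1, 6.8], "rotation": [0, 0, 0]}, {"gripper": 1, "dp": [0, -0.1, 6.8], "rotation": [0, 0, 0]}, {"gripper": 1, "dp": [0, -0.1, 6.8], "rotation": [0, 0, 0]}], "newtons": 8}}

```text
clock: 4.5
position: [0.5065, -0.3071, 0.0735]
tool_rot: [3.108, 0.451, 0.001]
contact_force: [-0.5, 0.2, 0.9]
opening: 0.997
```

Request:
{"fn": "arm_command", "kwargs": {"series": [{"gripper": 0.6, "dp": [0, 0, 0], "rotation": [0, 0, 0]}, {"gripper": 0.4, "dp": [0, 0, 0], "rotation": [0, 0, 0]}, {"gripper": 0.3, "dp": [0, 0, 0], "rotation": [0, 0, 0]}, {"gripper": 0.2, "dp": [0, 0, 0], "rotation": [0, 0, 0]}, {"gripper": 0.1, "dp": [0, 0, 0], "rotation": [0, 0, 0]}, {"gripper": 0, "dp": [0, 0, 0], "rotation": [0, 0, 0]}, {"gripper": -0.2, "dp": [0, 0, 0], "rotation": [0, 0, 0]}, {"gripper": -1, "dp": [0, 0, 0], "rotation": [0, 0, 0]}, {"gripper": -1, "dp": [0, 0, 0], "rotation": [0, 0, 0]}, {"gripper": -1, "dp": [0, 0, 0], "rotation": [0, 0, 0]}], "newtons": 8}}

```text
clock: 5.5
position: [0.5064, -0.3066, 0.0729]
tool_rot: [3.109, 0.451, 0.001]
contact_force: [1.9, 0.2, 1.5]
opening: 0.604
```

The opening is 0.604 × 92 mm ≈ 55.6 mm, which is a grip at the ball's equator. Lifting straight up.

Request:
{"fn": "arm_command", "kwargs": {"series": [{"gripper": -1, "dp": [0, 0, -0.5], "rotation": [0, 0, 0]}, {"gripper": -1, "dp": [0, 0, -1.5], "rotation": [0, 0, 0]}, {"gripper": -1, "dp": [0, 0, -3], "rotation": [0, 0, 0]}, {"gripper": -1, "dp": [0, 0, -4.5], "rotation": [0, 0, 0]}, {"gripper": -1, "dp": [0, 0, -6], "rotation": [0, 0, 0]}, {"gripper": -1, "dp": [0, 0, -8], "rotation": [0, 0, 0]}, {"gripper": -1, "dp": [0, 0, -10], "rotation": [0, 0, 0]}, {"gripper": -1, "dp": [0, 0, -11.5], "rotation": [0, 0, 0]}, {"gripper": -1, "dp": [0, 0, -12], "rotation": [0, 0, 0]}, {"gripper": -1, "dp": [0, 0, -12], "rotation": [0, 0, 0]}]}}

```text
clock: 6.5
position: [0.5064, -0.3069, 0.1938]
tool_rot: [3.108, 0.451, 0.003]
contact_force: [0.4, 0.5, -0.9]
opening: 0.606
```

```bash
python3 - <<'E'
from h import *
s=state();print(s['position'],s['contact_force'],s['opening'])
a=read_camera('scene')[:,:,::-1];b=read_camera('wrist')[:,:,::-1]
c=cv2.resize(a[225:345,140:300],(533,400),interpolation=cv2.INTER_CUBIC)
cv2.imwrite('pics/l.png',np.vstack([cv2.resize(c,(400,300)),cv2.resize(b,(400,250))]))
E
```

```text
[ 0.50644024 -0.30693668  0.19383392] [ 0.41076225  0.46425738 -0.91367169] 0.6055409193421676
```

View pics/l.png

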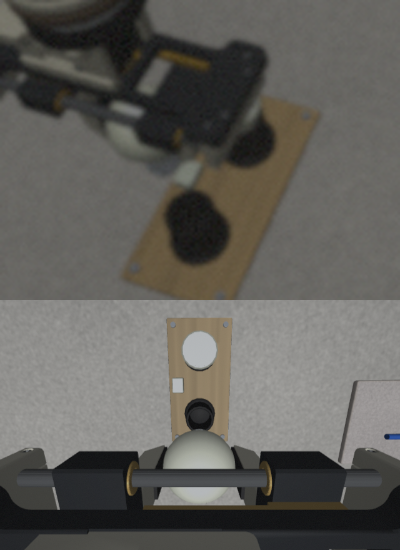

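The bulb came out cleanly and hangs upright, and the reflector is undisturbed. I'll move to above the cup with a smooth ramp.

Request:
{"fn": "arm_command", "kwargs": {"series": [{"gripper": -1, "dp": [0.34, -0.95, 0], "rotation": [0, 0, 0.4]}, {"gripper": -1, "dp": [1.0, -2.9, 0], "rotation": [0, 0, 1]}, {"gripper": -1, "dp": [1.9, -5.2, 0], "rotation": [0, 0, 2]}, {"gripper": -1, "dp": [2.9, -8.1, 0], "rotation": [0, 0, 3]}, {"gripper": -1, "dp": [3.9, -11, 0], "rotation": [0, 0, 4]}, {"gripper": -1, "dp": [4.9, -13.8, 0], "rotation": [0, 0, 5]}, {"gripper": -1, "dp": [5.9, -16.7, 0], "rotation": [0, 0, 6]}, {"gripper": -1, "dp": [6.9, -19.5, 0], "rotation": [0, 0, 7]}, {"gripper": -1, "dp": [7.9, -22.4, 0], "rotation": [0, 0, 8.5]}, {"gripper": -1, "dp": [8.9, -25.3, 0], "rotation": [0, 0, 10]}, {"gripper": -1, "dp": [10, -28.1, 0], "rotation": [0, 0, 11]}, {"gripper": -1, "dp": [11, -31, 0], "rotation": [0, 0, 12]}, {"gripper": -1, "dp": [12, -33.8, 0], "rotation": [0, 0, 13]}, {"gripper": -1, "dp": [13, -36.7, 0], "rotation": [0, 0, 14]}, {"gripper": -1, "dp": [14, -39.5, 0], "rotation": [0, 0, 15.5]}, {"gripper": -1, "dp": [15, -42.4, 0], "rotation": [0, 0, 16.5]}, {"gripper": -1, "dp": [15.9, -44.8, 0], "rotation": [0, 0, 17.5]}, {"gripper": -1, "dp": [16.5, -46.7, 0], "rotation": [0, 0, 18]}, {"gripper": -1, "dp": [16.9, -47.6, 0], "rotation": [0, 0, 18.5]}, {"gripper": -1, "dp": [16.9, -47.6, 0], "rotation": [0, 0, 18.5]}]}}

```text
clock: 8.6
position: [0.5319, 0.1995, 0.1919]
tool_rot: [-3.141, 0.05, 0.002]
contact_force: [-0.6, -0.3, -1.0]
opening: 0.6
```

```bash
python3 - <<'E'
from h import *
import pickle
W=camera_info('wrist');b=read_camera('wrist')[:,:,::-1].copy();s=state();print(s['position'],s['tool_rot'],s['contact_force'],s['opening'],s['clock'])
a=read_camera('scene')[:,:,::-1]
pickle.dump(W,open('w4.pkl','wb'));cv2.imwrite('pics/w4.png',b)
c=cv2.resize(a[80:220,280:440],(457,400),interpolation=cv2.INTER_CUBIC)
cv2.imwrite('pics/p4.png',np.vstack([c[:300],cv2.resize(b[:300],(457,214))]))
P=np.array([s['position'][0],s['position'][1],s['position'][2]+.002])
print('ball px expected',proj(W,P),W['K'][0,0]*.028/proj(W,P)[1])
E
```

```text
[0.53218241 0.19770319 0.19203635] [ 3.14034987e+00 -5.29591734e-02 -1.87144542e-03] [ 1.08973932  0.21830853 -0.23971471] 0.6042932482200241 8.65
ball px expected (array([319.13401599, 266.43108061]), np.float64(0.15753693636117724)) 55.64053691908705
```

View pics/w4.png

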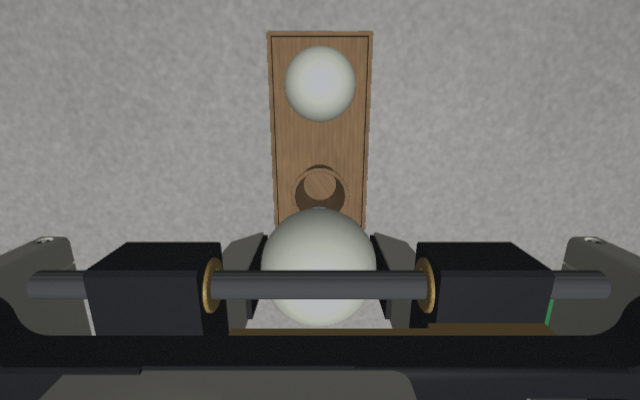

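View pics/p4.png

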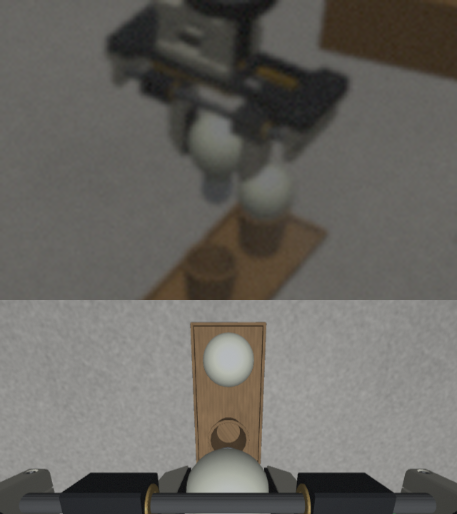

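The bulb hangs upright with its ball at (319,266), where I expected it. The cup at (320,190) and the mate at (320,83) line up below it. I'll re-measure the mate and cup from this view.

```bash
python3 - <<'E'
from h import *
import pickle
W=pickle.load(open('w4.pkl','rb'));im=cv2.imread('pics/w4.png')
x,e=circ(im,(320,83),36,fixR=False,lo=.85,hi=1.15);m=plane(W,*x[:2],.075);print('mate',x,e,m)
t=np.radians(88.1-180);print('cup from mate',m[:2]+.095*np.array([np.cos(t),np.sin(t)]))
# mouth left/right inner extremes
x0,y0,f=285,160,8
g=cv2.resize(im[160:225,285:357],None,fx=f,fy=f,interpolation=cv2.INTER_CUBIC)
for c in((.533,.1978),):
  for R,col in((.023,(0,255,0)),(.027,(0,0,255))):
    q=np.array([proj(W,np.array([c[0]+R*np.cos(a),c[1]+R*np.sin(a),.059]))[0] for a in np.linspace(0,2*np.pi,80)])
    cv2.polylines(g,[(((q-[x0,y0])+.5)*f-.5).astype(np.int32).reshape(-1,1,2)],True,col,1)
cv2.imwrite('pics/cup4.png',g)
E
```

```text
mate [319.71675294  81.58882343  35.28570471] 0.4227895463138793 [0.53607615 0.29469922 0.075     ]
cup from mate [0.5329264  0.19975145]
```

View pics/cup4.png

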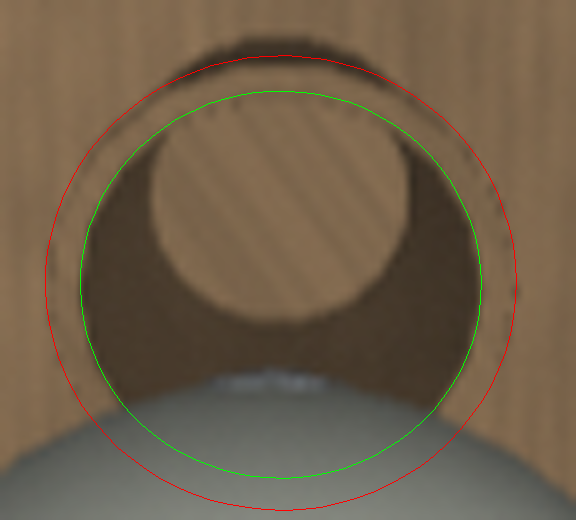

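Lateral alignment is within about 1 mm, and the estimates along the row agree to about 2 mm against a 9 mm clearance. I'll lower to about 14 mm above the seated height.

Request:
{"fn": "arm_command", "kwargs": {"series": [{"gripper": -1, "dp": [0.05, 0, 0.5], "rotation": [0, 0, 0]}, {"gripper": -1, "dp": [0.05, 0, 1.5], "rotation": [0, 0, 0]}, {"gripper": -1, "dp": [0.05, 0, 3], "rotation": [0, 0, 0]}, {"gripper": -1, "dp": [0.05, 0, 4.5], "rotation": [0, 0, 0]}, {"gripper": -1, "dp": [0.05, 0, 6], "rotation": [0, 0, 0]}, {"gripper": -1, "dp": [0.05, 0, 7.3], "rotation": [0, 0, 0]}, {"gripper": -1, "dp": [0.05, 0, 8.5], "rotation": [0, 0, 0]}, {"gripper": -1, "dp": [0.05, 0, 9.5], "rotation": [0, 0, 0]}, {"gripper": -1, "dp": [0.05, 0, 10.2], "rotation": [0, 0, 0]}, {"gripper": -1, "dp": [0.05, 0, 10.5], "rotation": [0, 0, 0]}, {"gripper": -1, "dp": [0.05, 0, 10.5], "rotation": [0, 0, 0]}]}}

```text
clock: 9.8
position: [0.5331, 0.1977, 0.0874]
tool_rot: [3.141, -0.055, -0.001]
contact_force: [0.7, 0.2, -1.1]
opening: 0.604
```

```bash
python3 - <<'E'
from h import *
b=read_camera('wrist')[:,:,::-1].copy();s=state();print(s['position'],s['contact_force'],s['opening'],s['clock'])
a=read_camera('scene')[:,:,::-1]
c=cv2.resize(a[100:220,300:440],(525,450),interpolation=cv2.INTER_CUBIC)
cv2.imwrite('pics/p5.png',c);cv2.imwrite('pics/w5.png',b[:340])
E
```

```text
[0.53344817 0.19776293 0.08784425] [ 0.59001904 -0.22411476  0.18203538] 0.5991776102019964 9.85
```

View pics/p5.png

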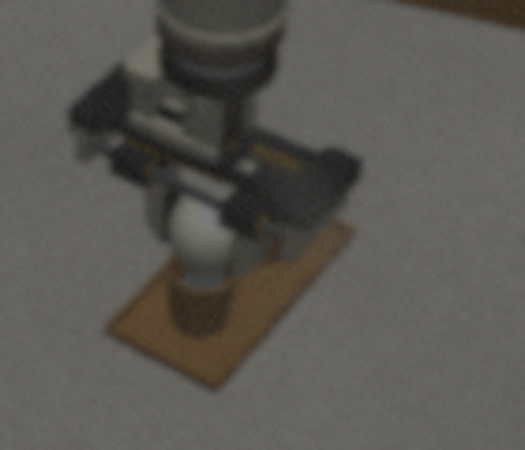

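View pics/w5.png

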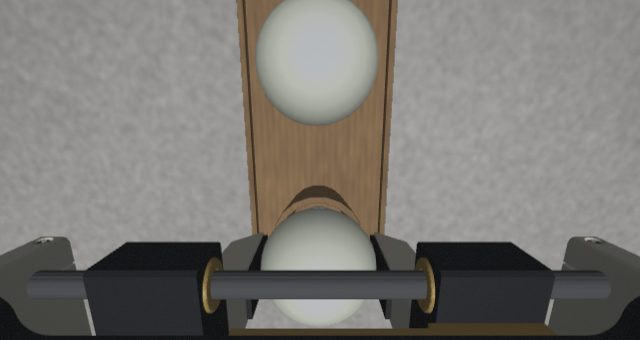

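The cap is inside the cup mouth, below the ball at (319,266), and the ball is over the rim. I'll lower on in small steps and watch the force.

Request:
{"fn": "arm_command", "kwargs": {"series": [{"gripper": -1, "dp": [0, 0, 0.3], "rotation": [0, 0, 0]}, {"gripper": -1, "dp": [0, 0, 0.6], "rotation": [0, 0, 0]}, {"gripper": -1, "dp": [0, 0, 0.8], "rotation": [0, 0, 0]}, {"gripper": -1, "dp": [0, 0, 1.0], "rotation": [0, 0, 0]}, {"gripper": -1, "dp": [0, 0, 1.0], "rotation": [0, 0, 0]}, {"gripper": -1, "dp": [0, 0, 1.0], "rotation": [0, 0, 0]}]}}

```text
clock: 10.5
position: [0.5332, 0.1977, 0.0776]
tool_rot: [3.141, -0.055, -0.0]
contact_force: [-0.0, 0.7, -0.7]
opening: 0.602
```

Request:
{"fn": "arm_command", "kwargs": {"series": [{"gripper": -1, "dp": [0, 0, 0.1], "rotation": [0, 0, 0]}, {"gripper": -1, "dp": [0, 0, 0.2], "rotation": [0, 0, 0]}, {"gripper": -1, "dp": [0, 0, 0.2], "rotation": [0, 0, 0]}, {"gripper": -1, "dp": [0, 0, 0.2], "rotation": [0, 0, 0]}]}}

```text
clock: 10.9
position: [0.5333, 0.1977, 0.0757]
tool_rot: [-3.141, 0.055, 0.0]
contact_force: [0.9, -0.5, 0.4]
opening: 0.603
```

Request:
{"fn": "arm_command", "kwargs": {"series": [{"gripper": -1, "dp": [0, 0, 0.1], "rotation": [0, 0, 0]}, {"gripper": -1, "dp": [0, 0, 0.1], "rotation": [0, 0, 0]}, {"gripper": -1, "dp": [0, 0, 0.1], "rotation": [0, 0, 0]}]}}

```text
clock: 11.2
position: [0.5332, 0.1977, 0.0747]
tool_rot: [-3.141, 0.055, 0.0]
contact_force: [-0.3, -0.2, -0.2]
opening: 0.606
```

Request:
{"fn": "arm_command", "kwargs": {"series": [{"gripper": -1, "dp": [0, 0, 0.1], "rotation": [0, 0, 0]}, {"gripper": -1, "dp": [0, 0, 0.1], "rotation": [0, 0, 0]}, {"gripper": -1, "dp": [0, 0, 0.1], "rotation": [0, 0, 0]}]}}

```text
clock: 11.5
position: [0.5332, 0.1977, 0.0737]
tool_rot: [-3.141, 0.055, 0.0]
contact_force: [-0.7, 0.5, -1.1]
opening: 0.602
```

Request:
{"fn": "arm_command", "kwargs": {"series": [{"gripper": -1, "dp": [0, 0, 0.1], "rotation": [0, 0, 0]}, {"gripper": -1, "dp": [0, 0, 0.1], "rotation": [0, 0, 0]}, {"gripper": -1, "dp": [0, 0, 0.1], "rotation": [0, 0, 0]}]}}

```text
clock: 11.8
position: [0.5332, 0.1977, 0.0727]
tool_rot: [3.141, -0.055, -0.0]
contact_force: [-0.1, -0.3, -1.1]
opening: 0.605
```

Request:
{"fn": "arm_command", "kwargs": {"series": [{"gripper": -1, "dp": [0, 0, 0.1], "rotation": [0, 0, 0]}, {"gripper": -1, "dp": [0, 0, 0.1], "rotation": [0, 0, 0]}, {"gripper": -1, "dp": [0, 0, 0.1], "rotation": [0, 0, 0]}]}}

```text
clock: 12.1
position: [0.5333, 0.1975, 0.0718]
tool_rot: [3.141, -0.055, 0.0]
contact_force: [0.2, -1.9, 1.5]
opening: 0.605
```

```bash
python3 - <<'E'
from h import *
b=read_camera('wrist')[:,:,::-1].copy();s=state();print(s['position'],s['contact_force'],s['opening'],s['clock'])
cv2.imwrite('pics/w6.png',b[:340])
E
```

```text
[0.53332795 0.19750578 0.07181121] [-0.22508182 -1.03574913  2.15210801] 0.6022973932622887 12.15
```

View pics/w6.png

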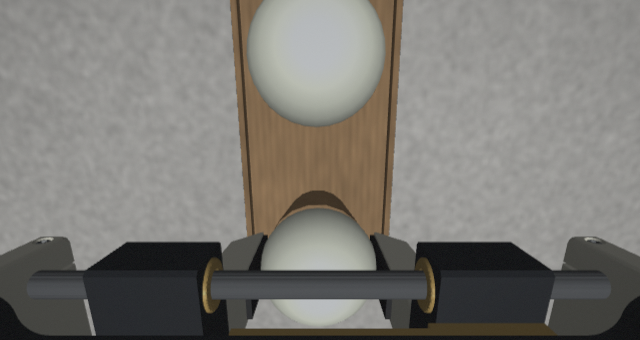

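Contact has started gently: about 2 N up and 1 N toward −y, so the ball is touching the +y side of the rim. I'll shift 1 mm toward −y, ease down 0.5 mm and recheck.

Request:
{"fn": "arm_command", "kwargs": {"series": [{"gripper": -1, "dp": [0, 0.05, 0], "rotation": [0, 0, 0]}, {"gripper": -1, "dp": [0, 0.1, 0], "rotation": [0, 0, 0]}, {"gripper": -1, "dp": [0, 0.1, 0.05], "rotation": [0, 0, 0]}, {"gripper": -1, "dp": [0, 0.1, 0.05], "rotation": [0, 0, 0]}]}}

```text
clock: 12.55
position: [0.5332, 0.1966, 0.0711]
tool_rot: [3.141, -0.055, -0.0]
contact_force: [-0.1, -0.6, 0.2]
opening: 0.607
```

The force has almost vanished. I'll open slowly.

Request:
{"fn": "arm_command", "kwargs": {"series": [{"gripper": 0.22, "dp": [0, 0, 0], "rotation": [0, 0, 0]}, {"gripper": 0.25, "dp": [0, 0, 0], "rotation": [0, 0, 0]}, {"gripper": 0.3, "dp": [0, 0, 0], "rotation": [0, 0, 0]}, {"gripper": 0.4, "dp": [0, 0, 0], "rotation": [0, 0, 0]}, {"gripper": 0.6, "dp": [0, 0, 0], "rotation": [0, 0, 0]}, {"gripper": 0.8, "dp": [0, 0, 0], "rotation": [0, 0, 0]}, {"gripper": 1, "dp": [0, 0, 0], "rotation": [0, 0, 0]}, {"gripper": 1, "dp": [0, 0, 0], "rotation": [0, 0, 0]}, {"gripper": 1, "dp": [0, 0, 0], "rotation": [0, 0, 0]}]}}

```text
clock: 13.45
position: [0.5332, 0.1967, 0.0712]
tool_rot: [-3.141, 0.055, -0.0]
contact_force: [-0.4, 0.1, 0.1]
opening: 0.994
```

```bash
python3 - <<'E'
from h import *
import pickle
W=camera_info('wrist');b=read_camera('wrist')[:,:,::-1].copy();s=state();print(s['position'],s['contact_force'],s['opening'],s['clock'])
pickle.dump(W,open('w7.pkl','wb'));cv2.imwrite('pics/w7.png',b[:340])
E
```

```text
[0.53325096 0.19668195 0.07122752] [-0.42916656  0.41992127  0.31281628] 0.9951347355087423 13.5
```

View pics/w7.png

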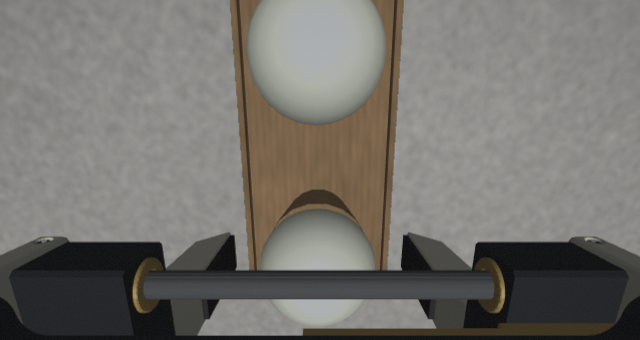

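The ball sits at (318,266), free of the open fingers, with no contact force. I'll withdraw straight up, back off and check.

Request:
{"fn": "arm_command", "kwargs": {"series": [{"gripper": 1, "dp": [0, 0, -1], "rotation": [0, 0, 0]}, {"gripper": 1, "dp": [0, 0, -3], "rotation": [0, 0, 0]}, {"gripper": 1, "dp": [0, 0, -6], "rotation": [0, 0, 0]}, {"gripper": 1, "dp": [0, 0, -9], "rotation": [0, 0, 0]}, {"gripper": 1, "dp": [0, 0, -13], "rotation": [0, 0, 0]}, {"gripper": 1, "dp": [0, -3, -17], "rotation": [0, 0, 0]}, {"gripper": 1, "dp": [0, -4, -19], "rotation": [0, 0, 0]}, {"gripper": 1, "dp": [0, -4, -19], "rotation": [0, 0, 0]}, {"gripper": 1, "dp": [0, -4, -19], "rotation": [0, 0, 0]}]}}

```text
clock: 14.4
position: [0.5346, 0.2365, 0.2618]
tool_rot: [-3.141, 0.054, -0.001]
contact_force: [0.4, -0.1, -0.7]
opening: 1.003
```

```bash
python3 - <<'E'
from h import *
W=camera_info('wrist');b=read_camera('wrist')[:,:,::-1].copy();s=state();print(s['position'],s['contact_force'],s['clock'])
cv2.imwrite('pics/w8.png',b)
a=read_camera('scene')[:,:,::-1]
cv2.imwrite('pics/p8.png',np.hstack([cv2.resize(a[100:220,300:440],(390,334),interpolation=cv2.INTER_CUBIC),cv2.resize(a[230:350,150:290],(390,334),interpolation=cv2.INTER_CUBIC)]))
E
```

```text
[0.53408452 0.23563079 0.26066267] [-1.13818158 -0.57128904 -0.01417881] 14.45
```

View pics/w8.png

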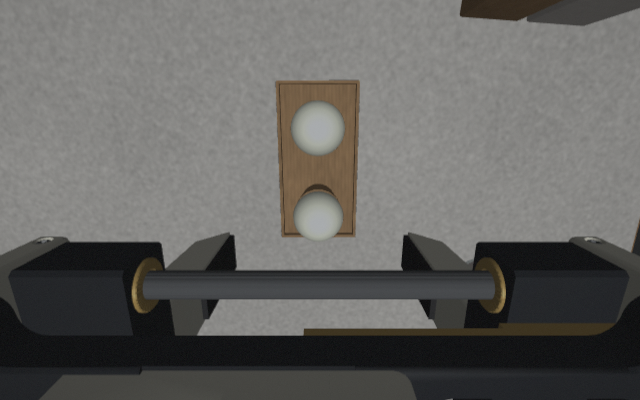

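View pics/p8.png

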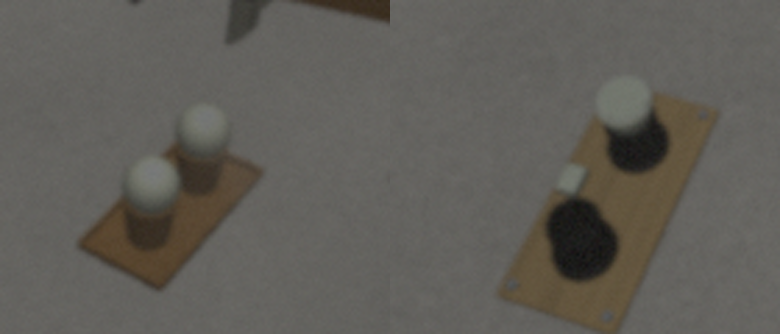

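The globe at (318,216) sits in the cup just like its mate at (318,128), and the reflector is where it was. One last numeric check, then I'll hand in.

```bash
python3 - <<'E'
from h import *
W=camera_info('wrist');im=cv2.imread('pics/w8.png')
P=[]
for c in((318,216),(318,128)):
    x,e=circ(im,c,26,fixR=False,lo=.85,hi=1.15);p=plane(W,*x[:2],.075);P.append(p);print(x,p,'Rexp',W['K'][0,0]*.028/proj(W,p)[1])
print(np.linalg.norm(P[0]-P[1]), 'to cup',P[0][:2]-[.533,.1972])
sign_off()
E
```

```text
[317.6907492  214.05617692  25.50473029] [0.53161782 0.1979744  0.075     ] Rexp 25.248541683404564
[317.58565271 128.00694119  26.23140159] [0.53501526 0.29105746 0.075     ] Rexp 27.28046649756393
0.09314503887975656 to cup [-0.00138218  0.0007744 ]
the job is handed in; nothing more can be done
```

The globe bulb is packed: it stands cap down and upright in the empty cup, released, and I handed the job in at about 14.5 s of the 42 s allowed. `sign_off()` gave no verdict, so the results below are my own measurements.

**How it went:** I gripped the ball at its widest point with 8 N and lifted it straight out of the sleeve. I lowered it in 1 mm steps until the wrist force showed it touching the rim, about 2 N. Then I moved it 1 mm toward the cup axis, opened the fingers slowly and withdrew upward.

**Last checks:**
- **Position:** the ball centre is about 1.6 mm from the cup axis. It is 93 mm from the mate's centre, against 95 mm nominal, which is within measuring error.
- **Height and lean:** it looks upright and as deep as the mate. I judged this by eye in the scene and wrist pictures and did not measure it.
- **Other bulbs:** the mate and the reflector look unmoved in the pictures; I measured only the mate, within about 3 mm of where it started.
- **Robot:** it ended clear of everything, with wrist force readings at noise level.

**Disagreements:**
- **Globe height:** before the grasp, different views put the ball centre anywhere from 73 to 85 mm (one estimate from the top picture came out at 96 mm). I used 75 mm, from the ball's apparent size, and the 55.6 mm grip opening fits a grip at the widest point.
- **Cup position:** estimates along the row differed by 2 to 4 mm, well inside the 9 mm clearance.

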